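# Open the sprung caliper case at the parts counter and lay the caliper out

## Robot

A 6-joint arm with a two-finger parallel gripper is mounted at the origin on the work surface. World frame = base frame: x ahead of the robot, y to its left, z up, the work surface at z = 0. Lengths are in m, angles in rad, forces in N, time in s.
With the tool pointing down it reaches from about 0.3 to 0.85 m from the base axis. Payload 5.4 kg.
Tool frame: the origin (TCP) lies at the very end of the fingers, on their centre line; the grasp point (between the pads) lies 19 mm behind it; z points along the fingers, x is the direction in which the jaws open and shut, and the axes are right-handed (so a half turn about z gives the same grasp; the last joint's range is limited). The gripper opens to 85 mm and grips with 20 to 120 N. Pads are 22 mm wide; open, the fingers measure 114 mm over their backs; the gripper's body (76 mm by 85 mm) begins 54 mm behind the grasp point. The pads swing forward as they close: fully open they stand 13 mm farther back than shut.
Start: joints at [0.922, 0.158, 1.597, -0, 1.386, -0.21], TCP at [0.244, 0.521, 0.231] pointing down, gripper open.
Joint ranges: [-2.91, 2.91], [-0.94, 2.29], [0.18, 2.7], [-1.29, 4.43], [0.17, 2.64], [-3, 3]. Speed limits (rad/s): [2.57, 2.57, 3.14, 3.14, 3.14, 3.14].

## Interface

Orientations are given as a unit quaternion [x, y, z, w].
In Python, from plant import env gives the robot as it stands. The module is installed in compiled form; this text tells all that it offers.
- The arm moves only by the tool send_rows, never from a script. Its argument "series" is one flat list of numbers, 5 for each row, row after row: the shift along the tool's x, y, z scaled (see below), then the turn about the tool's z scaled (see below), then the opening in per cent of the stroke, from 0 (shut) to 100 (fully open). In form: [x, y, z, roll, fingers, x, y, z, roll, fingers, ...]. A call has 1 to 5 rows; each row shifts and turns the pose as measured when the row begins, along the tool's axes as they then stand; what a row does not reach is not made up. The controller multiplies each number of a shift by 0.25 m and each number of a turn by 90 degrees. A row lasts 1/12 s, in which the tool goes at most 41.7 mm and 7.16 degrees, less where a joint would pass 70% of its speed; a pose out of reach is approached as far as the arm can. A call with a number of a shift or a turn outside -1 to 1 is refused whole. A call with a gripper value outside its range is refused whole. The fingers move at their own pace and stop on an object; the grip force is fixed at half the most. Time passes only in rows, so rows that do not move let the fingers close. It gives the time, the measured TCP pose, the force and the opening at its end, in the units of the state.
- env.read_state(): the state, without advancing time (a new reading comes with each control period).
- env.camera(name): name is "side" or "top" or "wrist"; returns a dict with "frame" (400x640x3 uint8, red, green, blue), "z_map" (400x640 float32, m along the optical axis (not along the pixel's ray), 0 where there is no reading), "K" (3x3 intrinsics, pixels), "rvec" (rotation vector, rad) and "tvec" (3), from world to camera coordinates, as OpenCV has them. Camera axes: x right, y down, z forward; pixel columns grow to the right and rows downward; lengths in m; the calibration is good to about 2 mm. A picture is of the moment at which its call begins.
- env.sign_off(): hands the job in, once; it reports no verdict.
The state is a dict: "time_s": time; "q": joint angles; "joint_vel": joint speeds; "joint_torque": joint torques, N m; "ee_pos": TCP position; "tool_rot": TCP orientation; "force": force on the tool from outside, world axes, zero at the start; "ft_torque": the same for the moment, N m; "width": opening from 0.0 (shut) to 1.0 (fully open).
Only numpy, scipy, OpenCV 4.12 (cv2) and the standard library are available. Lean on these libraries where they do the work, as an engineer would, in place of code of your own. Each camera call takes 0.05 s, during which the arm holds its last target. There are 200 camera calls.

## Task

The shop's caliper is in the shut grey case on the counter. Press the orange catch button, no harder than it takes, and keep your fingers over the lid as it springs up, easing it back all the way to its stop without ever letting it fly; then lift the caliper out and lay it down gently, not dropping it, display up, lengthways and in the middle of the dark rubber mat. Leave the case open and the other goods on the counter where they are.

Things in the scene. Friction and masses are not known exactly. Their poses are not given: they have to be found in the camera images.
- case: Grey plastic instrument case, fixed to the counter: 150 mm deep (its x, from the catch to the hinge), 210 mm wide (its y), tray 42 mm high with 5 mm walls, lid on top to 54 mm. Origin at the centre of its underside, z up. A catch block, 46 mm high, stands in front of it (x -75 to -105 mm, y within 26 mm of the middle), with the orange button on top.
- button: Orange catch button on the case's front block, 16 mm (x) by 40 mm (y), axes as the case's. Origin on its stem, 94 mm before the case's middle and 57 mm above the counter when unpressed, whatever the cap's height: the cap is screwed on, its top anywhere from 65 to 73 mm above the counter; feel for it. Straight down 6 mm to a stop, spring 2 to 8 N; springs back. Crushed by 30 N.
- lid_front (a point): Middle of the lid's top front edge, 150 mm from the hinge axis along the lid (its -x), 12 mm above its underside (its z), 54 mm above the counter when shut; turns with the lid. A tongue 6 mm long here is held by the catch's bolt, in the 11 mm gap before the button. The bolt frees it 4 to 5 mm down the button's way; if the lid has not popped up 5 mm when the button comes back, it is caught again.
- lid (a joint): Lid angle in rad: 0 shut, 1.95 (112 degrees) open on its stop, leaning back away from the catch; it stays open by itself. The lid is a flat slab, 150 by 210 by 12 mm. A spring throws it up when the catch lets go, with about 2 N at its front edge at first and 1 N near the end; with nothing in its way it is open in under half a second, far too fast.
- hinge (a point): Middle of the lid's hinge axis, which runs along the case's y: 75 mm behind the case's centre and 42 mm above the counter; axes as the case's, fixed.
- well (a point): Inside the case under the lid: on the foam's floor (8 mm above the counter) in the middle of the finger well, which is open for x within 70 mm and y within 34 mm of this point; axes as the case's. The caliper's black head lies across the well; the foam on either side carries the caliper's ends 24 mm above the counter, between nest walls 31 mm above the counter.
- caliper: Steel caliper with a black head, 0.17 kg, flat underside. Origin under the head's middle, z up out of the display. Head 34 mm (x) by 56 mm (y) by 14 mm high: take it there, across x, near the centre of mass. Beam 16 mm wide, 4 mm thick, y from -56 to 118 mm. Jaws 4 mm thick at y -52 to -28 mm, reaching from x = -26 to 50 mm. In the case its underside is 24 mm above the counter.
- caliper_mid (a point): Middle of the caliper's outline (76 mm by 174 mm) on its underside, at x = 12 mm, y = 31 mm in the caliper's frame; axes as the caliper's.
- mat: Dark rubber counter mat, fixed, 260 mm (its x, lengthways) by 180 mm (its y) by 4 mm thick; origin at the centre of its underside.
- screwdriver: Red-handled screwdriver, 190 mm long, lying on the counter between mat and case; not to be disturbed. Origin under its middle.
- plug_carton: Small blue carton, 85 by 28 by 28 mm, lying in the middle of the counter near the robot; not to be disturbed. Origin under its middle.
- jar: Clear jar of fittings with a steel cap, 68 mm wide, 95 mm high, standing on the left; not to be disturbed. Origin under its middle.
- grip_sleeve: Black rubber handlebar grip, 121 mm long, 42 mm across its flange, lying on the left; not to be disturbed. Origin on the counter under its middle.
- bulb_carton: White and orange carton, 75 by 75 by 55 mm, standing on the right; not to be disturbed. Origin under its middle.
- spray_can: Blue can, 54 mm wide, 150 mm high, standing on the right; not to be disturbed. Origin under its middle.

How it is judged:
By the outcome, as a careful person would: the job done as asked, in the order asked, and still so for the second after the job is handed in, with the robot touching nothing.
It also fails if it takes over 70 s, if anything falls off the work surface, if the arm or the gripper's body presses on something with over 40 N, if the wrist force passes 120 N, or if a joint passes its speed limit or range.

## Working session

There is one attempt and no reset: what is moved stays moved. The work goes in short steps, Python scripts to look and compute and a tool call to move; the robot and the scene stay as the last step left them, time stands still between calls to the robot, and variables do not carry over. Pictures are saved under pics/ and viewed, about 8 in all and at most 12, crops included, and the job is handed in when it is done.

Besides the shell and the picture viewer there is one more tool, called after ">>>" as name(argument=value, ...), one argument or row to a line, values as JSON. send_rows: Moves the arm, as the interface text tells. Its arguments: {"type":"object","properties":{"series":{"type":"array"}},"required":["series"]}

```bash
mkdir -p pics
cat > h.py <<'E'
from plant import env
import numpy as np, cv2
from scipy.spatial.transform import Rotation as R
np.set_printoptions(precision=4,suppress=True)
def cloud(c):
    z=c["z_map"];K=c["K"];v,u=np.mgrid[:z.shape[0],:z.shape[1]]
    P=np.stack([(u-K[0,2])/K[0,0]*z,(v-K[1,2])/K[1,1]*z,z],-1)
    return (P-c["tvec"].ravel())@cv2.Rodrigues(c["rvec"])[0]
def st():
    s=env.read_state();print(s["time_s"],s["ee_pos"],R.from_quat(s["tool_rot"]).as_matrix().tolist(),s["force"],s["width"]);return s
E
python3 - <<'E'
from h import *
st()
for n in("top","side"):
    c=env.camera(n);cv2.imwrite(f"pics/{n}0.png",c["frame"][:,:,::-1]);np.savez(f"/tmp/{n}0.npz",**c)
E
```

```text
0.0 [0.2439 0.52   0.2303] [[0.4248679453828696, 0.9052545942370889, -0.0011612918592888224], [0.9052533481715381, -0.42486935184359303, -0.001552252629243027], [-0.001898581143596134, -0.0003917609585239152, -0.9999981209547308]] [ 0.8124 -0.741  -0.4793] 0.9977595210823451
```

View pics/top0.png

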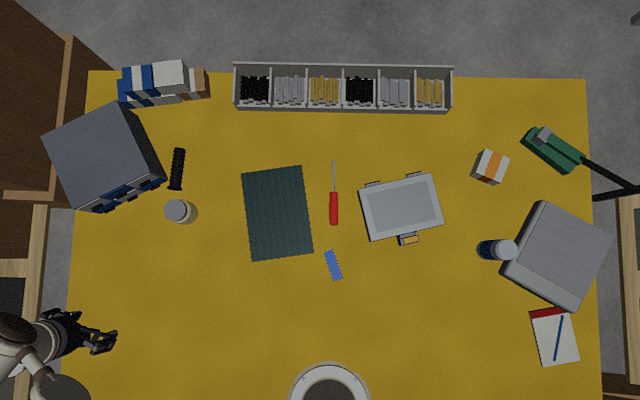

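View pics/side0.png

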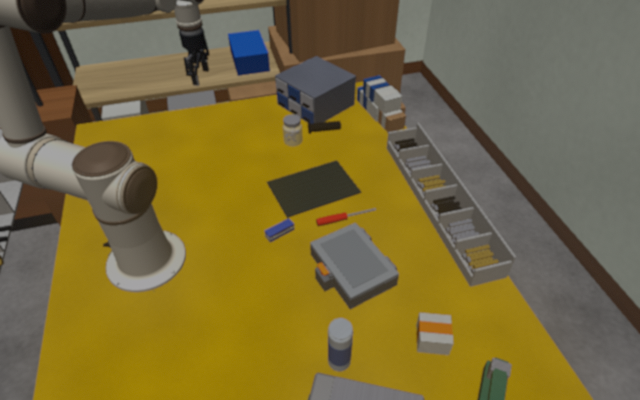

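The top view shows the case at about (402,207), its button at (408,240) on the robot's side, the mat at (278,213) and the screwdriver between them at (333,195). The side view agrees. Next I'll measure the poses.

Run:
```python
from h import *
def rect(P):
    r=cv2.minAreaRect(P[:,:2].astype(np.float32)*1000);b=cv2.boxPoints(r)/1000
    print("  center",np.array(r[0])/1000,"size",np.array(r[1]),"ang",r[2]);print("  box",b.tolist())
def big(m):
    n,l,s,_=cv2.connectedComponentsWithStats(m.astype(np.uint8));i=1+np.argmax(s[1:,4]);return l==i
for n,roi in(("top",{"case":(350,450,165,250),"mat":(235,320,160,265),"sd":(325,342,155,230)}),("side",{"case":(305,400,220,305),"mat":(260,365,155,215)})):
    c=dict(np.load(f"/tmp/{n}0.npz"));P=cloud(c);hsv=cv2.cvtColor(c["frame"],cv2.COLOR_RGB2HSV)
    print(n,"K",c["K"].tolist(), "table z",np.median(P[300:330,200:280,2][c["z_map"][300:330,200:280]>0]) if n=="top" else "", "campos",(-cv2.Rodrigues(c["rvec"])[0].T@c["tvec"].ravel()))
    def box(k):
        x0,x1,y0,y1=roi[k];m=np.zeros(P.shape[:2],bool);m[y0:y1,x0:x1]=1;return m&(c["z_map"]>0)
    m=box("case")&(P[...,2]>.049)&(P[...,2]<.060)&(hsv[...,1]<70);m=big(m);print("lid",m.sum(),np.median(P[m][:,2]));rect(P[m])
    m=box("case")&(hsv[...,1]>120)&(hsv[...,0]>5)&(hsv[...,0]<22)&(P[...,2]>.05)
    m=big(m);print("button",m.sum(),P[m].mean(0),P[m][:,2].min(),P[m][:,2].max(),np.median(P[m][:,2]));rect(P[m])
    x0,x1,y0,y1=roi["mat"];mm=np.zeros(P.shape[:2],bool);mm[y0:y1,x0:x1]=1
    m=big(mm&(hsv[...,2]<110)&~((hsv[...,0]>18)&(hsv[...,0]<32)&(hsv[...,1]>150))); 
    # cast rays to z=.004
    K=c["K"];Rm=cv2.Rodrigues(c["rvec"])[0];o=-Rm.T@c["tvec"].ravel();v,u=np.nonzero(m)
    d=np.stack([(u-K[0,2])/K[0,0],(v-K[1,2])/K[1,1],np.ones(len(u))],-1)@Rm
    Q=o+d*((.004-o[2])/d[:,2])[:,None];print("mat",m.sum());rect(Q)
    if n=="top":
        m=box("sd")&(P[...,2]>.004)&(P[...,2]<.05)&((hsv[...,0]<8)|(hsv[...,0]>170)|(hsv[...,1]<90));print("sd",m.sum(),P[m].max(0));rect(P[m])
```

```text
top K [[401.83895666105644, 0.0, 325.92577991822895], [0.0, 401.83895666105644, 206.32451460351768], [0.0, 0.0, 1.0]] table z 0.002134175913468775 campos [0.4128 0.0086 1.1594]
lid 3907 0.05642134900101896
  center [ 0.5401 -0.1889] size [175.3394 210.6902] ang 14.202698707580566
  box [[0.42926257848739624, -0.10825885087251663], [0.4809560477733612, -0.31250905990600586], [0.6509360074996948, -0.26948899030685425], [0.5992425680160522, -0.06523876637220383]]
button 26 [ 0.4551 -0.2037  0.0697] 0.06584161431353948 0.07343529525897957 0.06933229776562308
  center [ 0.4534 -0.209 ] size [15.6281 33.7595] ang 15.137351989746094
  box [[0.44144514203071594, -0.19474372267723083], [0.45026087760925293, -0.22733186185359955], [0.46534669399261475, -0.2232508361339569], [0.45653095841407776, -0.1906627118587494]]
mat 5544
  center [0.5259 0.1621] size [260.101  179.6053] ang 9.64825439453125
  box [[0.38262543082237244, 0.2288065403699875], [0.41272711753845215, 0.05174172297120094], [0.6691489815711975, 0.09533439576625824], [0.6390473246574402, 0.2723991870880127]]
sd 318 [0.6802 0.0083 
[... 625 characters left out ...]
[0.6517423987388611, -0.27307412028312683], [0.5999812483787537, -0.06727365404367447]]
button 85 [ 0.4548 -0.2144  0.0677] 0.05253139741574693 0.07301328689354049 0.06854130357681322
  center [ 0.4551 -0.2128] size [14.8828 39.858 ] ang 14.950216293334961
  box [[0.4427298307418823, -0.19551494717597961], [0.4530123472213745, -0.234023779630661], [0.46739140152931213, -0.23018433153629303], [0.45710885524749756, -0.19167551398277283]]
mat 2868
  center [0.527  0.1603] size [254.7633 175.3555] ang 9.684865951538086
  box [[0.38663867115974426, 0.22529193758964539], [0.41613855957984924, 0.05243559926748276], [0.6672710180282593, 0.09529419243335724], [0.6377711296081543, 0.2681505084037781]]
```

>>> send_rows(
  series=[0,0,0,0.07,35,0,0,0,0.07,35,0,0,0,0.07,35,0,0,0,0.07,35,0,0,0,0.07,35],
)

```text
time_s: 0.52
ee_pos: [0.2428, 0.5186, 0.2273]
tool_rot: [0.961, 0.276, -0.003, 0.002]
force: [0.1, 0.2, -0.1]
width: 0.352
```

>>> send_rows(
  series=[0,0,0,0.07,35,0,0,0,0.07,35,0,0,0,0.07,35,0,0,0,0,35,0,0,0,0,35],
)

```text
time_s: 0.93
ee_pos: [0.2417, 0.5171, 0.2243]
tool_rot: [0.994, 0.106, -0.005, 0.005]
force: [0.1, -0.0, -0.0]
width: 0.35
```

```bash
cat >> h.py <<'E'
Y=np.radians(14.2);C=np.array([.5456,-.1878])
def c2w(x,y,z):return np.array([C[0]+np.cos(Y)*x-np.sin(Y)*y,C[1]+np.sin(Y)*x+np.cos(Y)*y,z])
def w2c(p):d=np.array(p[:2])-C;return np.array([np.cos(Y)*d[0]+np.sin(Y)*d[1],-np.sin(Y)*d[0]+np.cos(Y)*d[1],p[2]])
def delta(s,p,yaw=Y):
    M=R.from_quat(s["tool_rot"]).as_matrix();d=M.T@(np.array(p)-s["ee_pos"]);y=np.arctan2(M[1,0],M[0,0])
    e=(y-yaw+np.pi/2)%np.pi-np.pi/2
    print("shift units",d/.25,"roll units",np.degrees(e)/90)
E
python3 - <<'E'
from h import *
s=st();delta(s,c2w(-75,0,.2)if 0 else c2w(-.075,0,.2))
E
```

```text
0.9333 [0.2417 0.5171 0.2243] [[0.9775364226313865, 0.2106139649282111, -0.008018740939186874], [0.21052528846054402, -0.9775303816402467, -0.010651567437649988], [-0.010081931741301304, 0.008724147379104643, -0.9999111180024312]] [ 0.1038 -0.0342 -0.0402] 0.34958702214965204
shift units [0.2957 3.0221 0.1207] roll units -0.02273595117403122
```

>>> send_rows(
  series=[0.015,0.15,-0.002,-0.005,35,0.015,0.15,-0.002,-0.005,35,0.015,0.15,-0.002,-0.005,35,0.015,0.15,-0.002,-0.005,35,0.015,0.15,-0.002,0,35],
)

```text
time_s: 1.35
ee_pos: [0.3023, 0.3377, 0.2252]
tool_rot: [0.991, 0.136, -0.006, 0.005]
force: [0.8, 0.9, 1.1]
width: 0.347
```

>>> send_rows(
  series=[0.015,0.15,-0.002,0,35,0.015,0.15,-0.002,0,35,0.015,0.15,-0.002,0,35,0.015,0.15,-0.002,0,35,0.015,0.15,-0.002,0,35],
)

```text
time_s: 1.77
ee_pos: [0.3726, 0.1543, 0.2288]
tool_rot: [0.989, 0.146, -0.005, 0.005]
force: [0.6, 0.1, -0.8]
width: 0.352
```

>>> send_rows(
  series=[0.015,0.15,-0.002,0,35,0.015,0.15,-0.002,0,35,0.015,0.15,-0.002,0,35,0.015,0.15,-0.002,0,35,0.015,0.15,-0.002,0,35],
)

```text
time_s: 2.18
ee_pos: [0.4468, -0.0289, 0.2333]
tool_rot: [0.988, 0.153, -0.004, 0.005]
force: [1.1, 1.0, 0.1]
width: 0.349
```

Run:
```python
from h import *
s=st();delta(s,c2w(-.075,0,.1));print(w2c(s["ee_pos"]))
```

```text
2.1833 [ 0.4468 -0.0289  0.2333] [[0.9528828494030378, 0.30327674836369894, -0.006122843742022395], [0.3032003991552949, -0.9528639492569112, -0.010945874044246283], [-0.009153866156844047, 0.008573686981941461, -0.9999213462197506]] [1.064  0.9719 0.0944] 0.34944561340435965
shift units [-0.1108  0.7027  0.5404] roll units 0.03834102397519952
[-0.0568  0.1783  0.2333]
```

>>> send_rows(
  series=[-0.02,0.15,0.04,0.01,35,-0.02,0.15,0.04,0.01,35,-0.02,0.15,0.04,0.01,35,-0.02,0.15,0.04,0.01,35,-0.02,0.1,0.04,0,35],
)

```text
time_s: 2.6
ee_pos: [0.4748, -0.2168, 0.1869]
tool_rot: [0.992, 0.128, 0.0, 0.008]
force: [0.3, -0.2, 0.7]
width: 0.349
```

Run:
```python
from h import *
s=st();delta(s,c2w(-.075,0,.1));print(w2c(s["ee_pos"]))
```

```text
2.6 [ 0.4748 -0.2168  0.1869] [[0.9673202671851432, 0.253546879776819, 0.002341035732876696], [0.2535532063295346, -0.9672070552120452, -0.01487561454381882], [-0.001507399375006089, 0.01498306055127292, -0.9998866113933326]] [ 0.2869 -0.2032  0.7231] 0.34925770733812894
shift units [ 0.0039 -0.0484  0.3469] roll units 0.00542099775277539
[-0.0757 -0.0108  0.1869]
```

>>> send_rows(
  series=[0.001,-0.01,0.07,0.001,35,0.001,-0.01,0.07,0.001,35,0.001,-0.01,0.07,0.001,35,0.001,-0.01,0.07,0.001,35,0,0,0.0,0,35],
)

```text
time_s: 3.02
ee_pos: [0.4719, -0.2159, 0.1119]
tool_rot: [0.992, 0.127, -0.001, 0.008]
force: [-0.4, 0.8, 0.1]
width: 0.346
```

Run:
```python
from h import *
s=st();delta(s,c2w(-.075,0,.08));print(w2c(s["ee_pos"]))
a=env.camera("wrist")["frame"];b=env.camera("side")["frame"][170:330,250:450]
cv2.imwrite("pics/w1.png",np.hstack([a,cv2.resize(b,(500,400))])[:,:,::-1][:, ::1]); im=cv2.imread("pics/w1.png");cv2.imwrite("pics/w1.png",cv2.resize(im,(800,281)))
```

```text
3.0167 [ 0.4719 -0.2159  0.1119] [[0.9676525816562703, 0.2522857059309831, 0.0006354501244191738], [0.25226411812167737, -0.9675300874945406, -0.01575894987298555], [-0.0033609406789594353, 0.015409489794033133, -0.9998756181155936]] [-0.3824  0.7977  0.0967] 0.34621400415160664
shift units [ 0.0138 -0.0384  0.127 ] roll units 0.004573510429949418
[-0.0783 -0.0091  0.1119]
```

View pics/w1.png

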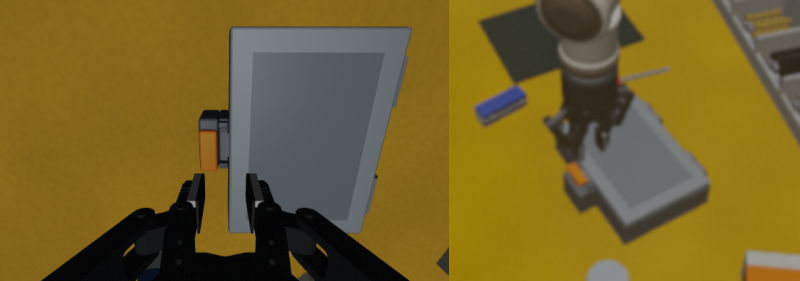

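The wrist view shows the left finger over the orange button's column (208,150) and the right finger over the lid's front. I'll refine the pose from the wrist depth.

Run:
```python
from h import *
c=env.camera("wrist");P=cloud(c);h=cv2.cvtColor(c["frame"],cv2.COLOR_RGB2HSV)
Q=np.stack([np.cos(Y)*(P[...,0]-C[0])+np.sin(Y)*(P[...,1]-C[1]),-np.sin(Y)*(P[...,0]-C[0])+np.cos(Y)*(P[...,1]-C[1]),P[...,2]],-1)
m=np.zeros(h.shape[:2],bool);m[150:250,270:325]=1
m&=(h[...,1]>120)&(h[...,0]<20)&(h[...,0]>3)&(c["z_map"]>0)&(P[...,2]>.055)
print(m.sum(),np.percentile(Q[m],[1,50,99],axis=0))
m=(h[...,1]<60)&(c["z_map"]>0)&(P[...,2]>.049)&(P[...,2]<.062)&(abs(Q[...,1])<.15)&(abs(Q[...,0])<.12)
n,l,s,_=cv2.connectedComponentsWithStats(m.astype(np.uint8));m=l==1+np.argmax(s[1:,4])
q=Q[m];print(m.sum(),np.percentile(q,[.3,50,99.7],axis=0));r=cv2.minAreaRect(q[:,:2].astype(np.float32)*1000);print(r)
for y in(-.05,0.,.05,.09):
  k=abs(q[:,1]-y)<.004;print(y,q[k,0].min() if k.any() else 0,q[k,0].max() if k.any() else 0)
```

```text
1412 [[-0.1017 -0.0208  0.0633]
 [-0.0936 -0.      0.0667]
 [-0.0861  0.0176  0.0682]]
59653 [[-0.0798 -0.1022  0.0503]
 [ 0.001   0.0298  0.0533]
 [ 0.0735  0.1023  0.0552]]
((-3.5385055541992188, -1.566375732421875), (158.40576171875, 208.79837036132812), 0.3096553683280945)
-0.05 -0.07384924101747517 0.07449908403129069
0.0 -0.08261727160470067 0.07482366681709893
0.05 -0.07478535517674788 0.07436080117364005
0.09 -0.07460958224250488 0.07405500941416013
```

>>> send_rows(
  series=[0.005,-0.011,0.03,0,35,0.005,-0.011,0.03,0.003,35,0.005,-0.011,0.03,0.002,35,0.003,-0.005,0.02,0,35,0.002,0,0,0,35],
)

```text
time_s: 3.58
ee_pos: [0.4808, -0.2089, 0.0913]
tool_rot: [0.992, 0.124, 0.006, 0.014]
force: [-0.6, 0.3, -0.6]
width: 0.352
```

Run:
```python
from h import *
s=st();delta(s,c2w(-.074,0,.07));print(w2c(s["ee_pos"]),s["ft_torque"])
```

```text
3.5833 [ 0.4808 -0.2089  0.0913] [[0.9693344175627421, 0.24530269813867356, 0.01474358213551602], [0.2456210185353549, -0.9690070573568084, -0.026374951115677323], [0.007816788468083518, 0.029187481538945972, -0.9995433901234398]] [-0.6226  0.3043 -0.615 ] 0.35218898385588776
shift units [-0.0248 -0.0209  0.0844] roll units 0.00021089453943475578
[-0.068  -0.0046  0.0913] [ 0.0229 -0.0356  0.0129]
```

>>> send_rows(
  series=[-0.015,-0.012,0.025,0,35,-0.01,-0.009,0.015,0,35],
)

```text
time_s: 3.75
ee_pos: [0.4742, -0.2057, 0.081]
tool_rot: [0.992, 0.124, 0.006, 0.015]
force: [-0.9, -0.1, -1.4]
width: 0.35
```

Run:
```python
from h import *
s=st();delta(s,c2w(-.074,0,.07));print(w2c(s["ee_pos"]),s["ft_torque"])
```

```text
3.75 [ 0.4742 -0.2057  0.081 ] [[0.9690802791385242, 0.2462209731893948, 0.016082442179813985], [0.24658757178683433, -0.9687328202518166, -0.02740971373864095], [0.008830743177817076, 0.030527943406471712, -0.9994949037620444]] [-0.8593 -0.1046 -1.4048] 0.35035553032386163
shift units [-0.0021 -0.0007  0.0439] roll units 0.0008471353567353086
[-0.0736  0.0002  0.081 ] [ 0.0137  0.0314 -0.039 ]
```

>>> send_rows(
  series=[-0.001,0,0.014,0,35,-0.001,0,0.008,0,35],
)

```text
time_s: 3.92
ee_pos: [0.4727, -0.2053, 0.0742]
tool_rot: [0.992, 0.124, 0.006, 0.014]
force: [0.1, -0.1, -0.1]
width: 0.35
```

>>> send_rows(
  series=[0,0,0.004,0,35],
)

```text
time_s: 4.0
ee_pos: [0.4723, -0.2052, 0.0727]
tool_rot: [0.992, 0.124, 0.005, 0.014]
force: [-0.0, 0.3, 0.3]
width: 0.35
```

>>> send_rows(
  series=[0,0,0.004,0,35],
)

```text
time_s: 4.08
ee_pos: [0.4723, -0.2053, 0.0715]
tool_rot: [0.992, 0.124, 0.005, 0.014]
force: [-0.1, -0.3, -0.3]
width: 0.347
```

>>> send_rows(
  series=[0,0,0.004,0,35],
)

```text
time_s: 4.17
ee_pos: [0.4723, -0.2054, 0.0705]
tool_rot: [0.992, 0.124, 0.005, 0.014]
force: [-0.1, -0.5, 0.8]
width: 0.346
```

>>> send_rows(
  series=[0,0,0.004,0,35],
)

```text
time_s: 4.25
ee_pos: [0.4725, -0.2056, 0.0696]
tool_rot: [0.992, 0.124, 0.006, 0.014]
force: [0.5, -0.1, -0.3]
width: 0.349
```

>>> send_rows(
  series=[0,0,0.004,0,35],
)

```text
time_s: 4.33
ee_pos: [0.4727, -0.2058, 0.0687]
tool_rot: [0.992, 0.124, 0.006, 0.014]
force: [-0.0, -0.1, 0.5]
width: 0.349
```

>>> send_rows(
  series=[0,0,0.004,0,35],
)

```text
time_s: 4.42
ee_pos: [0.4728, -0.2059, 0.0678]
tool_rot: [0.992, 0.124, 0.006, 0.014]
force: [-1.0, 1.9, 2.0]
width: 0.346
```

>>> send_rows(
  series=[0,0,0.004,0,35],
)

```text
time_s: 4.5
ee_pos: [0.4729, -0.206, 0.067]
tool_rot: [0.992, 0.124, 0.006, 0.014]
force: [-1.3, 2.2, 3.9]
width: 0.348
```

>>> send_rows(
  series=[0,0,0.004,0,35],
)

```text
time_s: 4.58
ee_pos: [0.4729, -0.206, 0.0662]
tool_rot: [0.992, 0.124, 0.006, 0.014]
force: [-1.8, 0.9, 4.6]
width: 0.349
```

>>> send_rows(
  series=[0,0,0.004,0,35],
)

```text
time_s: 4.67
ee_pos: [0.4729, -0.206, 0.0655]
tool_rot: [0.992, 0.124, 0.006, 0.014]
force: [-3.3, 1.3, 4.8]
width: 0.347
```

>>> send_rows(
  series=[0,0,0.004,0,35],
)

```text
time_s: 4.75
ee_pos: [0.4729, -0.2059, 0.0648]
tool_rot: [0.992, 0.124, 0.005, 0.014]
force: [-4.0, 2.5, 5.8]
width: 0.345
```

>>> send_rows(
  series=[0,0,0.004,0,35],
)

```text
time_s: 4.83
ee_pos: [0.4729, -0.206, 0.0641]
tool_rot: [0.992, 0.124, 0.005, 0.014]
force: [-2.1, 2.0, 6.0]
width: 0.352
```

```bash
cat > lid.py <<'E'
from h import *
def lid():
    out=[]
    for n in("side","top","wrist"):
        c=env.camera(n);P=cloud(c);Q=np.stack([np.cos(Y)*(P[...,0]-C[0])+np.sin(Y)*(P[...,1]-C[1]),-np.sin(Y)*(P[...,0]-C[0])+np.cos(Y)*(P[...,1]-C[1]),P[...,2]],-1)
        h=cv2.cvtColor(c["frame"],cv2.COLOR_RGB2HSV)
        for lo,hi in((-.1,-.06),(.06,.1)):
            m=(c["z_map"]>0)&(h[...,1]<60)&(h[...,2]>60)&(Q[...,0]>-.08)&(Q[...,0]<.14)&(Q[...,1]>lo)&(Q[...,1]<hi)&(Q[...,2]>.046)&(Q[...,2]<.23)
            q=Q[m]
            if len(q)>30:
                p=np.polyfit(q[:,0],q[:,2],1);out.append((n,len(q),"front z",round(np.percentile(q[:,2],98),4),"x",round(np.percentile(q[:,0],2),4),"slope deg",round(float(np.degrees(-np.arctan(p[0]))),1)))
    for o in out:print(*o)
if __name__=="__main__":
    s=env.read_state();print(s["time_s"],w2c(s["ee_pos"]),s["force"]);lid()
E
python3 lid.py
```

```text
4.8333 [-0.0749  0.0002  0.0641] [-2.0668  2.0089  6.0238]
side 767 front z 0.059 x -0.0731 slope deg -0.0
side 122 front z 0.0589 x -0.0736 slope deg -0.6
top 346 front z 0.0607 x -0.0041 slope deg 2.0
top 797 front z 0.0607 x -0.0728 slope deg 0.5
wrist 2427 front z 0.0543 x -0.0732 slope deg 0.1
wrist 29211 front z 0.0546 x -0.0719 slope deg 0.0
```

Still shut (slope 0). One more small press.

>>> send_rows(
  series=[0,0,0.004,0,35],
)

```text
time_s: 5.07
ee_pos: [0.4729, -0.206, 0.0635]
tool_rot: [0.992, 0.124, 0.005, 0.014]
force: [-1.9, 2.9, 7.2]
width: 0.353
```

```bash
python3 lid.py | grep -E "^[0-9]|wrist"
```

```text
5.0667 [-0.075   0.0002  0.0635] [-1.8973  2.8717  7.1765]
wrist 1921 front z 0.0638 x -0.071 slope deg 4.3
wrist 30246 front z 0.0639 x -0.0714 slope deg 4.2
```

The lid has popped and is resting on the finger: its slope is 4.3°. Next I'll compute the easing path.

```bash
cat > path.py <<'E'
import numpy as np
def tcp(th,r=135,g=42):
    t=np.radians(th)
    x=75-r*np.cos(t)+12*np.sin(t);z=42+r*np.sin(t)+12*np.cos(t)
    if th>90:
        x=75-150*np.cos(t)+12*np.sin(t);e=42+150*np.sin(t)+12*np.cos(t);z=e-14
    return np.array([x-g/2,z])
if __name__=="__main__":
    p=None
    for i,th in enumerate(np.arange(4.5,118,2.5)):
        q=tcp(th);d=(q-p)/250 if p is not None else [0,0];print(i,th,np.round(q,1),"x %.3f z %.3f"%(d[0],-d[1]));p=q
E
python3 path.py
```

```text
0 4.5 [-79.6  64.6] x 0.000 z 0.000
1 7.0 [-78.5  70.4] x 0.004 z -0.023
2 9.5 [-77.2  76.1] x 0.005 z -0.023
3 12.0 [-75.6  81.8] x 0.006 z -0.023
4 14.5 [-73.7  87.4] x 0.007 z -0.022
5 17.0 [-71.6  92.9] x 0.008 z -0.022
6 19.5 [-69.3  98.4] x 0.009 z -0.022
7 22.0 [-66.7 103.7] x 0.010 z -0.021
8 24.5 [-63.9 108.9] x 0.011 z -0.021
9 27.0 [-60.8 114. ] x 0.012 z -0.020
10 29.5 [-57.6 118.9] x 0.013 z -0.020
11 32.0 [-54.1 123.7] x 0.014 z -0.019
12 34.5 [-50.5 128.4] x 0.015 z -0.019
13 37.0 [-46.6 132.8] x 0.015 z -0.018
14 39.5 [-42.5 137.1] x 0.016 z -0.017
15 42.0 [-38.3 141.3] x 0.017 z -0.016
16 44.5 [-33.9 145.2] x 0.018 z -0.016
17 47.0 [-29.3 148.9] x 0.018 z -0.015
18 49.5 [-24.6 152.4] x 0.019 z -0.014
19 52.0 [-19.7 155.8] x 0.020 z -0.013
20 54.5 [-14.6 158.9] x 0.020 z -0.012
21 57.0 [ -9.5 161.8] x 0.021 z -0.012
22 59.5 [ -4.2 164.4] x 0.021 z -0.011
23 62.0 [  1.2 166.8] x 0.022 z -0.010
24 64.5 [  6.7 169. ] x 0.022 z -0.009
25 67.0 [ 12.3 171. ] x 0.022 z -0.008
26 69.5 [ 18.  172.7] x 0.023 z -0.007
27 72.0 [ 23.7 174.1] x 0.023 z -0.006
28 74.5 [ 29.5 175.3] x 0.023 z -0.005
29 77.0 [ 35.3 176.2] x 0.023 z -0.004
30 79.5 [ 41.2 176.9] x 0.023 z -0.003
31 82.0 [ 47.1 177.4] x 0.024 z -0.002
32 84.5 [ 53.  177.5] x 0.024 z -0.001
33 87.0 [ 58.9 177.4] x 0.024 z 0.000
34 89.5 [ 64.8 177.1] x 0.024 z 0.001
35 92.0 [ 71.2 177.5] x 0.026 z -0.002
36 94.5 [ 77.7 176.6] x 0.026 z 0.004
37 97.0 [ 84.2 175.4] x 0.026 z 0.005
38 99.5 [ 90.6 174. ] x 0.026 z 0.006
39 102.0 [ 96.9 172.2] x 0.025 z 0.007
40 104.5 [103.2 170.2] x 0.025 z 0.008
41 107.0 [109.3 167.9] x 0.025 z 0.009
42 109.5 [115.4 165.4] x 0.024 z 0.010
43 112.0 [121.3 162.6] x 0.024 z 0.011
44 114.5 [127.1 159.5] x 0.023 z 0.012
45 117.0 [132.8 156.2] x 0.023 z 0.013
```

>>> send_rows(
  series=[0.001,0,-0.016,0,35,0.001,0,-0.02,0,35,0.001,0,-0.022,0,37],
)

```text
time_s: 5.47
ee_pos: [0.4746, -0.2058, 0.079]
tool_rot: [0.992, 0.124, 0.006, 0.014]
force: [0.8, 0.6, 1.8]
width: 0.369
```

```bash
python3 lid.py | grep -E "^[0-9]|wrist|side"
```

```text
5.4667 [-0.0733  0.      0.079 ] [0.7552 0.6482 1.8409]
side 691 front z 0.0828 x -0.0694 slope deg 10.3
side 87 front z 0.0639 x 0.0395 slope deg 1.3
wrist 1737 front z 0.0812 x -0.0678 slope deg 11.2
wrist 26370 front z 0.0813 x -0.0683 slope deg 11.2
```

>>> send_rows(
  series=[0.006,0,-0.024,0,40,0.006,0,-0.023,0,43,0.007,0,-0.023,0,46,0.008,0,-0.022,0,50,0.009,0,-0.022,0,50],
)

```text
time_s: 6.03
ee_pos: [0.4832, -0.203, 0.1091]
tool_rot: [0.992, 0.124, 0.006, 0.015]
force: [1.7, 0.3, 0.9]
width: 0.502
```

>>> send_rows(
  series=[0.012,0,-0.021,0,50,0.013,0,-0.02,0,50,0.014,0,-0.019,0,50,0.015,0,-0.019,0,50,0.015,0,-0.018,0,50],
)

```text
time_s: 6.45
ee_pos: [0.5022, -0.1975, 0.1369]
tool_rot: [0.992, 0.124, 0.008, 0.015]
force: [0.6, 0.0, 0.0]
width: 0.503
```

```bash
python3 lid.py | grep -E "^[0-9]|wrist|side"
```

```text
6.45 [-0.0444  0.0012  0.1369] [0.647  0.0372 0.0252]
side 380 front z 0.1471 x -0.0371 slope deg 37.2
side 31 front z 0.1182 x -0.0238 slope deg 16.9
wrist 623 front z 0.1395 x -0.0367 slope deg 39.4
wrist 14239 front z 0.1453 x -0.0374 slope deg 38.9
```

>>> send_rows(
  series=[0.018,0,-0.016,0,50,0.018,0,-0.016,0,50,0.019,0,-0.015,0,50,0.019,0,-0.014,0,50,0.02,0,-0.013,0,50],
)

```text
time_s: 7.02
ee_pos: [0.5245, -0.1912, 0.1555]
tool_rot: [0.992, 0.123, 0.006, 0.015]
force: [1.6, -0.5, 2.0]
width: 0.5
```

>>> send_rows(
  series=[0.021,0,-0.012,0,50,0.021,0,-0.012,0,50,0.021,0,-0.011,0,50,0.022,0,-0.01,0,50,0.022,0,-0.009,0,50],
)

```text
time_s: 7.43
ee_pos: [0.5534, -0.1832, 0.1706]
tool_rot: [0.992, 0.123, 0.006, 0.015]
force: [1.2, -0.8, 0.5]
width: 0.497
```

```bash
python3 lid.py | grep -E "^[0-9]|wrist|side"
```

```text
7.4333 [0.0087 0.0025 0.1706] [ 1.1513 -0.8426  0.5449]
side 83 front z 0.1856 x 0.0152 slope deg 23.8
wrist 3133 front z 0.1827 x 0.0159 slope deg 39.3
```

>>> send_rows(
  series=[0.022,0,-0.006,0,50,0.022,0,-0.005,0,50,0.023,0,-0.004,0,50,0.023,0,-0.003,0,50,0.023,0,-0.002,0,50],
)

```text
time_s: 8.0
ee_pos: [0.5815, -0.1757, 0.1759]
tool_rot: [0.992, 0.123, 0.005, 0.015]
force: [1.3, -0.7, 1.7]
width: 0.5
```

>>> send_rows(
  series=[0.023,0,-0.001,0,50,0.023,0,-0.001,0,50,0.023,0,0,0,50,0.023,0,0,0,50,0.023,0,0,0,50],
)

```text
time_s: 8.42
ee_pos: [0.6124, -0.1676, 0.1759]
tool_rot: [0.992, 0.123, 0.005, 0.014]
force: [0.5, -0.1, -0.7]
width: 0.501
```

Run:
```python
from h import *
s=env.read_state();print(s["time_s"],w2c(s["ee_pos"]),s["force"],R.from_quat(s["tool_rot"]).as_matrix()[:,2])
b=env.camera("side")["frame"][130:330,230:480];a=env.camera("wrist")["frame"]
cv2.imwrite("pics/w2.png",cv2.resize(np.hstack([a,cv2.resize(b,(500,400))]),(800,281))[:,:,::-1])
```

```text
8.4167 [0.0697 0.0032 0.1759] [ 0.5148 -0.127  -0.7079] [ 0.0133 -0.0272 -0.9995]
```

View pics/w2.png

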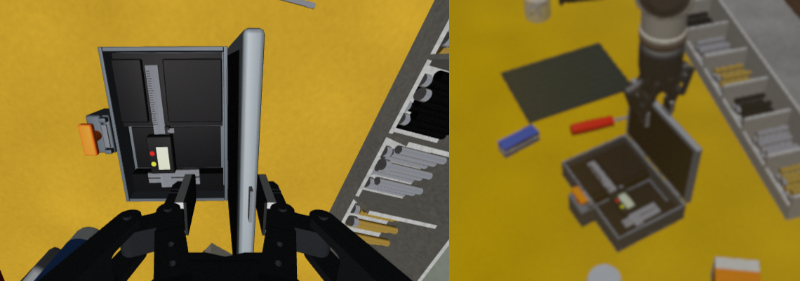

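The wrist view shows the lid edge-on at about (245,130), near vertical between the fingers. The caliper is visible in the tray, with its head at (160,155). I'll carry on easing.

>>> send_rows(
  series=[0.025,0,0.002,0,50,0.025,0,0.003,0,50,0.025,0,0.004,0,50,0.025,0,0.005,0,50,0.025,0,0.006,0,50],
)

```text
time_s: 8.93
ee_pos: [0.6441, -0.1592, 0.1698]
tool_rot: [0.992, 0.123, 0.004, 0.014]
force: [1.2, 0.7, 0.6]
width: 0.501
```

>>> send_rows(
  series=[0.025,0,0.007,0,50,0.025,0,0.007,0,50,0.023,0,0.008,0,50,0.022,0,0.007,0,50,0.02,0,0.005,0,50],
)

```text
time_s: 9.35
ee_pos: [0.6749, -0.1514, 0.1597]
tool_rot: [0.992, 0.123, 0.003, 0.013]
force: [0.5, -0.3, 0.3]
width: 0.502
```

Run:
```python
from h import *
s=env.read_state();print(s["time_s"],w2c(s["ee_pos"]),s["force"],R.from_quat(s["tool_rot"]).as_matrix()[:,2])
c=env.camera("side");P=cloud(c)
Q=np.stack([np.cos(Y)*(P[...,0]-C[0])+np.sin(Y)*(P[...,1]-C[1]),-np.sin(Y)*(P[...,0]-C[0])+np.cos(Y)*(P[...,1]-C[1]),P[...,2]],-1)
m=(Q[...,0]>.05)&(Q[...,0]<.17)&(abs(Q[...,1]+.07)<.025)&(Q[...,2]>.06)&(Q[...,2]<.2);q=Q[m];p=np.polyfit(q[:,2],q[:,0],1);print(m.sum(),"lid underside angle",90+np.degrees(np.arctan(p[0])),q.max(0))
```

```text
9.35 [0.1343 0.0036 0.1597] [ 0.485  -0.26    0.3219] [ 0.0089 -0.0259 -0.9996]
755 lid underside angle 112.5226639948727 [ 0.1442 -0.045   0.1839]
```

The lid is at 112.5°, on its stop, and the fingers are clear of it. I'll raise the tool and move back over the tray.

>>> send_rows(
  series=[0,0,-0.06,0,50,0,0,-0.1,0,50,0,0,-0.1,0,50,0,0,-0.05,0,50],
)

```text
time_s: 9.73
ee_pos: [0.6722, -0.1478, 0.2326]
tool_rot: [0.992, 0.124, -0.003, 0.01]
force: [0.0, 0.4, 0.5]
width: 0.499
```

>>> send_rows(
  series=[-0.1,0,-0.02,0,80,-0.15,0,0,0,100,-0.15,0,0,0,100,-0.12,0,0,0,100,0,0,0,0,100],
)

```text
time_s: 10.15
ee_pos: [0.544, -0.1806, 0.2412]
tool_rot: [0.992, 0.125, -0.0, 0.013]
force: [-0.3, -1.0, -0.4]
width: 0.998
```

Run:
```python
from h import *
s=st();print(w2c(s["ee_pos"]))
c=env.camera("wrist");np.savez("/tmp/w3.npz",**c);cv2.imwrite("pics/w3.png",c["frame"][:,:,::-1])
c=env.camera("side");P=cloud(c)
Q=np.stack([np.cos(Y)*(P[...,0]-C[0])+np.sin(Y)*(P[...,1]-C[1]),-np.sin(Y)*(P[...,0]-C[0])+np.cos(Y)*(P[...,1]-C[1]),P[...,2]],-1)
m=(Q[...,0]>.05)&(Q[...,0]<.17)&(abs(Q[...,1]+.07)<.025)&(Q[...,2]>.06)&(Q[...,2]<.2);q=Q[m];p=np.polyfit(q[:,2],q[:,0],1);print(m.sum(),"lid angle",90+np.degrees(np.arctan(p[0])))
```

```text
10.15 [ 0.544  -0.1806  0.2412] [[0.968718101350558, 0.2481457291310008, 0.0029895199972600124], [0.2481420182059365, -0.9684036644593511, -0.024897418789613324], [-0.003283126018707373, 0.024860405783991034, -0.9996855412117357]] [-0.3021 -0.9935 -0.3716] 0.9983902217834766
[0.0002 0.0073 0.2412]
765 lid angle 112.40878501634955
```

View pics/w3.png

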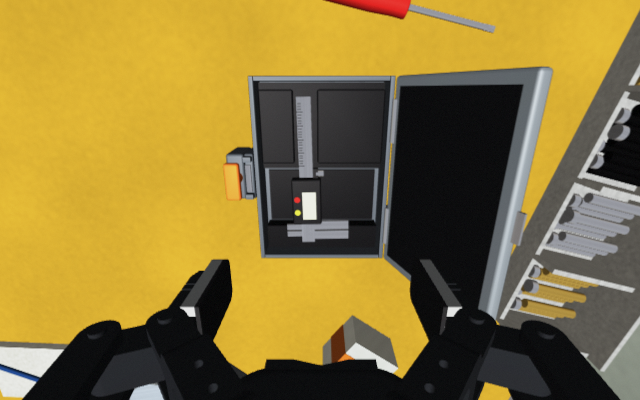

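The lid stands open. The caliper's head is at (307,200), its beam runs up to (303,97) and its jaws are at (318,230), so its axes nearly match the case's. I'll measure it now.

Run:
```python
from h import *
c=dict(np.load("/tmp/w3.npz"));P=cloud(c);K=c["K"]
Q=np.stack([np.cos(Y)*(P[...,0]-C[0])+np.sin(Y)*(P[...,1]-C[1]),-np.sin(Y)*(P[...,0]-C[0])+np.cos(Y)*(P[...,1]-C[1]),P[...,2]],-1)*1000
h=cv2.cvtColor(c["frame"],cv2.COLOR_RGB2HSV)
def box(x0,x1,y0,y1):
    m=np.zeros(P.shape[:2],bool);m[y0:y1,x0:x1]=1;return m
for n,b in(("beam",(290,320,90,175)),("jaws",(275,360,218,246))):
    m=box(*b)&(h[...,2]>95)&(h[...,1]<80);q=Q[m];print(n,m.sum(),"z",np.median(q[:,2]),np.percentile(q[:,:2],[1,99],axis=0).tolist())
    r=cv2.minAreaRect(q[:,:2].astype(np.float32));print(r)
    if n=="beam": p=np.polyfit(q[:,1],q[:,0],1);print("yaw deg vs case",-np.degrees(np.arctan(p[0])),"x at y0",p[1])
m=box(280,335,170,228)&(Q[...,2]>34)&(Q[...,2]<46);q=Q[m];print("head",m.sum(),np.median(q[:,2]),cv2.minAreaRect(q[:,:2].astype(np.float32)),np.percentile(q[:,:2],[1,99],axis=0).tolist())
```

```text
beam 1180 z 26.82387037833483 [[-27.350666030973187, -3.1826645576927795], [-3.296560980873129, 82.84986287695874]]
((-17.28466796875, 43.82511901855469), (95.22480773925781, 32.99596405029297), 88.33223724365234)
yaw deg vs case 1.4267735787920863 x at y0 -17.63629126882878
jaws 1018 z 26.86292819495585 [[-40.83759185031173, -90.26379916424482], [32.82185709030426, -54.38318462091568]]
((-17.204729080200195, -4.047920227050781), (76.24333190917969, 180.21031188964844), 10.575921058654785)
head 1289 36.98798391023859 ((-17.518766403198242, -35.274635314941406), (33.93720626831055, 56.45053482055664), 1.3432062864303589) [[-34.223451024521864, -62.49517017320042], [-0.8685108921617463, -7.9693197673273435]]
```

Run:
```python
from h import *
s=st();delta(s,c2w(-.0175,-.0353,.09),np.radians(15.6))
```

```text
10.25 [ 0.5477 -0.1803  0.2423] [[0.9685226001020443, 0.2488183460081177, 0.007307789088407072], [0.2489245303060113, -0.9681884091406904, -0.025451573970013967], [0.0007424981533184025, 0.026469512564534555, -0.9996493453211924]] [ 0.9457  0.072  -0.2254] 0.9971760763799637
shift units [-0.0865  0.1515  0.6135] roll units -0.013179059749098066
```

>>> send_rows(
  series=[-0.018,0.03,0.1,-0.003,60,-0.018,0.03,0.13,-0.003,60,-0.018,0.03,0.13,-0.003,60,-0.016,0.03,0.13,-0.003,60,-0.016,0.03,0.08,-0.001,60],
)

```text
time_s: 10.67
ee_pos: [0.5499, -0.229, 0.1058]
tool_rot: [0.99, 0.138, 0.012, 0.02]
force: [-0.7, 0.2, 0.3]
width: 0.6
```

Run:
```python
from h import *
s=st();delta(s,c2w(-.0175,-.0353,.06),np.radians(15.6))
```

```text
10.6667 [ 0.5499 -0.229   0.1058] [[0.9613758574295862, 0.273745074612062, 0.028637298705794276], [0.27466338022413217, -0.9608836718063393, -0.03553303842653464], [0.017790118475773532, 0.04202622254740978, -0.9989581113855645]] [-0.6906  0.237   0.2614] 0.5999528970508938
shift units [-0.0489 -0.0319  0.181 ] roll units 0.003828281860145365
```

>>> send_rows(
  series=[-0.018,-0.01,0.06,0.001,60,-0.018,-0.01,0.06,0.001,60,-0.012,-0.007,0.04,0.001,60],
)

```text
time_s: 10.92
ee_pos: [0.5394, -0.228, 0.0594]
tool_rot: [0.99, 0.136, 0.011, 0.019]
force: [0.2, 0.2, -0.3]
width: 0.6
```

Run:
```python
from h import *
s=st();delta(s,c2w(-.0175,-.0353,.013),np.radians(15.6))
```

```text
10.9167 [ 0.5394 -0.228   0.0594] [[0.9626838683586301, 0.26930729766403916, 0.02670859462713148], [0.2701189573082512, -0.9622336863493619, -0.03379470013509123], [0.01659875009652753, 0.03974811038791906, -0.9990718538803016]] [ 0.2112  0.171  -0.3218] 0.5999663288118123
shift units [-0.0093 -0.016   0.185 ] roll units 0.0008173384936928474
```

>>> send_rows(
  series=[-0.004,-0.004,0.045,0,60,-0.004,-0.004,0.045,0,60,-0.003,-0.004,0.04,0,60],
)

```text
time_s: 11.17
ee_pos: [0.539, -0.2268, 0.0245]
tool_rot: [0.99, 0.137, 0.012, 0.019]
force: [0.1, 0.0, 0.2]
width: 0.599
```

Run:
```python
from h import *
s=st();delta(s,c2w(-.0175,-.0353,.013),np.radians(15.6))
```

```text
11.1667 [ 0.539  -0.2268  0.0245] [[0.962311302924948, 0.2704501376280981, 0.028525064764732024], [0.27134675982423384, -0.961863279999191, -0.034495891379814195], [0.01810779378551982, 0.04093597007695293, -0.9989976747510879]] [0.1151 0.0498 0.2418] 0.5991766274278111
shift units [-0.0067 -0.0057  0.0456] roll units 0.0016341280949926046
```

>>> send_rows(
  series=[-0.005,-0.003,0.025,0.001,60,-0.003,-0.002,0.018,0,60],
)

```text
time_s: 11.33
ee_pos: [0.5373, -0.226, 0.0117]
tool_rot: [0.99, 0.136, 0.012, 0.019]
force: [1.4, 0.4, -0.4]
width: 0.6
```

>>> send_rows(
  series=[0,0,0,0,30,0,0,0,0,30,0,0,0,0,30],
)

```text
time_s: 11.58
ee_pos: [0.5375, -0.2259, 0.0115]
tool_rot: [0.99, 0.136, 0.012, 0.019]
force: [-1.1, -0.1, -1.8]
width: 0.385
```

Run:
```python
from h import *
s=st();print(w2c(s["ee_pos"]))
```

```text
11.5833 [ 0.5375 -0.2259  0.0115] [[0.9624988878410189, 0.269825903432373, 0.028104674730471357], [0.2706946857925041, -0.9620688009408879, -0.03388228652053871], [0.017896312148019376, 0.04021944918899473, -0.9990305890804517]] [-1.0589 -0.1261 -1.8135] 0.38498776054660183
[-0.0172 -0.0349  0.0115]
```

>>> send_rows(
  series=[0,0,-0.02,0,30,0,0,-0.05,0,30,0,0,-0.08,0,30,0,0,-0.1,0,30,0,0,-0.12,0,30],
)

```text
time_s: 12.0
ee_pos: [0.5302, -0.2198, 0.1032]
tool_rot: [0.991, 0.136, 0.007, 0.014]
force: [0.8, -0.8, -1.2]
width: 0.387
```

>>> send_rows(
  series=[0,0,-0.12,0,30,0,0,-0.12,0,30,0,0,-0.1,0,30,0,0,-0.06,0,30],
)

```text
time_s: 12.33
ee_pos: [0.5287, -0.217, 0.2164]
tool_rot: [0.99, 0.136, 0.01, 0.017]
force: [-0.0, -1.6, -1.9]
width: 0.386
```

Run:
```python
from h import *
s=st();print(w2c(s["ee_pos"]))
a=env.camera("wrist")["frame"];b=env.camera("side")["frame"][70:320,200:500]
cv2.imwrite("pics/w4.png",cv2.resize(np.hstack([a,cv2.resize(b,(480,400))]),(800,286))[:,:,::-1])
```

```text
12.3333 [ 0.5287 -0.217   0.2164] [[0.9626301928258003, 0.2697435517331618, 0.024114894951913192], [0.2704152703416193, -0.9622380916699531, -0.031199943997324037], [0.014788286791636407, 0.03655504394397956, -0.9992222151934085]] [-0.019  -1.5961 -1.8637] 0.38563176147416367
[-0.0235 -0.0242  0.2164]
```

View pics/w4.png

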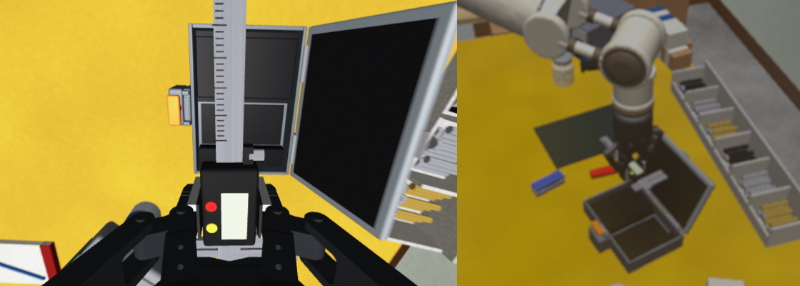

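The caliper is held level with its display up, and the lid is still open. Next I'll plan the turn and travel to the mat.

Run:
```python
import numpy as np
for k in range(12):
    a=np.radians(15.7+6.98*k);d=np.array([.03,.372])/12
    print(k,"x %.3f y %.3f"%(d@[np.cos(a),np.sin(a)]/.25,d@[np.sin(a),-np.cos(a)]/.25))
```

```text
0 x 0.043 y -0.117
1 x 0.057 y -0.111
2 x 0.070 y -0.103
3 x 0.082 y -0.094
4 x 0.093 y -0.083
5 x 0.102 y -0.071
6 x 0.110 y -0.058
7 x 0.116 y -0.044
8 x 0.121 y -0.030
9 x 0.124 y -0.015
10 x 0.124 y 0.000
11 x 0.123 y 0.015
```

>>> send_rows(
  series=[0.03,-0.08,0,-0.05,30,0.057,-0.11,0,-0.077,30,0.07,-0.1,0,-0.077,30,0.082,-0.094,0,-0.077,30,0.093,-0.083,0,-0.077,30],
)

```text
time_s: 12.85
ee_pos: [0.5443, -0.0744, 0.2094]
tool_rot: [0.911, 0.411, 0.004, 0.021]
force: [1.0, 0.0, -2.7]
width: 0.385
```

>>> send_rows(
  series=[0.1,-0.07,0,-0.077,30,0.11,-0.058,0,-0.077,30,0.116,-0.044,0,-0.077,30,0.12,-0.03,0,-0.077,30,0.12,-0.015,0,-0.077,30],
)

```text
time_s: 13.27
ee_pos: [0.5554, 0.0867, 0.1966]
tool_rot: [0.741, 0.672, -0.007, 0.017]
force: [0.9, 0.3, -1.6]
width: 0.383
```

Run:
```python
from h import *
s=st();delta(s,[.5586,.1549,.1],np.radians(99.65))
```

```text
13.2667 [0.5554 0.0867 0.1966] [[0.09804654747531248, 0.9951057165494986, 0.012308022533303797], [0.9946655489212183, -0.09758986406390714, -0.033416526169545095], [-0.032051837972619616, 0.015518741008765671, -0.9993657230264005]] [ 0.8804  0.3336 -1.6377] 0.383340871771175
shift units [ 0.2848 -0.02    0.3771] roll units -0.16977327598590478
```

>>> send_rows(
  series=[0.08,-0.005,0.06,-0.06,30,0.08,-0.002,0.08,-0.06,30,0.07,0,0.08,-0.04,30,0.04,0,0.07,-0.01,30,0.015,0,0.06,0,30],
)

```text
time_s: 13.68
ee_pos: [0.5497, 0.1644, 0.101]
tool_rot: [0.634, 0.773, -0.008, 0.015]
force: [-0.5, 0.3, -2.2]
width: 0.386
```

Run:
```python
from h import *
s=st();delta(s,[.5586,.1549,.04],np.radians(99.65))
```

```text
13.6833 [0.5497 0.1644 0.101 ] [[-0.19441815032830287, 0.98084855600662, 0.01173426617433147], [0.9803572096122477, 0.19469766409872183, -0.03150493859364027], [-0.03318620774070427, 0.005378640555932677, -0.9994347131461669]] [-0.5114  0.342  -2.1523] 0.38593568184665195
shift units [-0.0362  0.0264  0.2456] roll units 0.017411045978587128
```

The grasp won't do for laying it down. The fingertips reach 12.5 mm below the caliper's underside, which would mean a drop onto the mat. I'll put it back in the nest, where the well makes room for the tips, and take it again higher up.

Run:
```python
import numpy as np
for k in range(12):
    a=np.radians(101.2-6.93*k);d=np.array([-.0125,-.385])/12
    print(k,"x %.3f y %.3f"%(d@[np.cos(a),np.sin(a)]/.25,d@[np.sin(a),-np.cos(a)]/.25))
```

```text
0 x -0.125 y -0.029
1 x -0.128 y -0.014
2 x -0.128 y 0.002
3 x -0.127 y 0.017
4 x -0.124 y 0.032
5 x -0.119 y 0.047
6 x -0.113 y 0.061
7 x -0.105 y 0.074
8 x -0.095 y 0.087
9 x -0.084 y 0.097
10 x -0.071 y 0.107
11 x -0.058 y 0.115
```

>>> send_rows(
  series=[0,0,-0.06,0,30,0,0,-0.1,0,30,0,0,-0.12,0,30,0,0,-0.12,0,30,0,0,-0.06,0,30],
)

```text
time_s: 14.1
ee_pos: [0.5347, 0.1689, 0.1987]
tool_rot: [0.633, 0.774, -0.023, 0.0]
force: [0.3, 0.1, -1.6]
width: 0.387
```

>>> send_rows(
  series=[-0.08,-0.01,-0.01,0.05,30,-0.12,-0.005,-0.01,0.077,30,-0.125,0.01,-0.01,0.077,30,-0.123,0.02,-0.01,0.077,30,-0.12,0.035,-0.01,0.077,30],
)

```text
time_s: 14.52
ee_pos: [0.5412, 0.0275, 0.2147]
tool_rot: [0.826, 0.563, -0.021, 0.005]
force: [0.6, 0.5, -0.6]
width: 0.385
```

>>> send_rows(
  series=[-0.115,0.05,-0.01,0.077,30,-0.11,0.065,-0.01,0.077,30,-0.1,0.08,-0.01,0.077,30,-0.09,0.09,-0.01,0.077,30,-0.08,0.1,-0.01,0.077,30],
)

```text
time_s: 14.93
ee_pos: [0.5419, -0.137, 0.2251]
tool_rot: [0.959, 0.282, -0.023, 0.007]
force: [-0.1, 0.6, -2.5]
width: 0.385
```

Run:
```python
from h import *
s=st();delta(s,c2w(-.0172,-.0349,.1),np.radians(15.7))
```

```text
14.9333 [ 0.5419 -0.137   0.2251] [[0.8402496490745219, 0.5406808581402153, -0.040555355637739744], [0.5399953174049535, -0.8412272214828471, -0.027236354693177187], [-0.048842444767502845, 0.000985635332939291, -0.9988060092491056]] [-0.1495  0.6352 -2.4928] 0.3849944879148927
shift units [-0.1823  0.289   0.5103] roll units 0.18919173520361723
```

>>> send_rows(
  series=[-0.04,0.07,0.0,0.07,30,-0.05,0.08,0.0,0.06,30,-0.04,0.07,0.02,0.04,30,-0.02,0.03,0.03,0.01,30],
)

```text
time_s: 15.27
ee_pos: [0.5311, -0.2172, 0.2111]
tool_rot: [0.991, 0.132, -0.024, 0.01]
force: [0.3, -0.5, -2.2]
width: 0.388
```

Run:
```python
from h import *
s=st();print(s["q"]);delta(s,c2w(-.0172,-.0349,.1),np.radians(15.7))
```

```text
15.2667 [ 0.5311 -0.2172  0.2111] [[0.9642156722222168, 0.2613830786967144, -0.044351139918669916], [0.26040725812096754, -0.9651319617162826, -0.026614965556985122], [-0.04976140431075102, 0.014113208164939335, -0.9986614140920409]] [ 0.2818 -0.4761 -2.2417] 0.38802845687932996
[-0.5735  0.1956  1.596  -0.0474  1.3731 -0.8278]
shift units [0.0376 0.0336 0.4437] roll units -0.006517799257595921
```

>>> send_rows(
  series=[0,0.008,0.08,-0.002,30,0,0.008,0.12,-0.002,30,0,0.008,0.13,0,30,0,0.008,0.08,0,30],
)

```text
time_s: 15.6
ee_pos: [0.5279, -0.2295, 0.1048]
tool_rot: [0.991, 0.135, -0.022, 0.011]
force: [-0.6, 0.4, -1.9]
width: 0.385
```

Run:
```python
from h import *
s=st();print(s["q"]);delta(s,c2w(-.0172,-.0349,.06),np.radians(15.7))
```

```text
15.6 [ 0.5279 -0.2295  0.1048] [[0.9624600329340767, 0.2682442176127131, -0.04142130758292789], [0.26727657075978495, -0.9632285005450407, -0.027460707577236888], [-0.047264360012865964, 0.015358888472029219, -0.9987643289672885]] [-0.6254  0.4492 -1.9417] 0.38456596784778485
[-0.5951  0.3089  1.6827 -0.05    1.1694 -0.8464]
shift units [ 0.0494 -0.0065  0.1771] roll units -0.001999419365623992
```

>>> send_rows(
  series=[0.03,0,0,0,30,0.02,0,0.0,0,30],
)

```text
time_s: 15.77
ee_pos: [0.5349, -0.2225, 0.0963]
tool_rot: [0.99, 0.136, -0.028, 0.006]
force: [1.0, -0.2, -1.4]
width: 0.386
```

Run:
```python
from h import *
s=st();print(s["q"]);delta(s,c2w(-.0172,-.0349,.06),np.radians(15.7))
```

```text
15.7667 [ 0.5349 -0.2225  0.0963] [[0.9616357900053473, 0.2690155980884177, -0.053732814610094506], [0.2683805960863609, -0.9631287312147602, -0.01883886283659763], [-0.056819565513311215, 0.0036952799322188517, -0.9983776248900519]] [ 0.9656 -0.1835 -1.3529] 0.3856616476736269
[-0.5783  0.3398  1.6624 -0.049   1.1745 -0.8309]
shift units [0.0146 0.0153 0.1448] roll units -0.0011804748863951423
```

>>> send_rows(
  series=[0,0,0.1,0,30,0,0,0,0,30],
)

```text
time_s: 15.93
ee_pos: [0.5354, -0.2213, 0.0718]
tool_rot: [0.99, 0.137, -0.027, 0.006]
force: [-1.0, 0.7, -3.8]
width: 0.39
```

Run:
```python
from h import *
s=st();print(s["q"]);delta(s,c2w(-.0172,-.0349,.06),np.radians(15.7))
```

```text
15.9333 [ 0.5354 -0.2213  0.0718] [[0.9609085667354588, 0.27182150392358617, -0.05260985059022894], [0.2712043796628637, -0.9623406768674979, -0.01867099616751356], [-0.0557037774849039, 0.003673098273369717, -0.9984405828706014]] [-1.0335  0.6555 -3.8142] 0.3903592642375204
[-0.5766  0.3729  1.6744 -0.0491  1.1287 -0.8301]
shift units [0.0057 0.0194 0.047 ] roll units 0.0006783730469109496
```

>>> send_rows(
  series=[0.003,0.007,0.05,0,30,0.002,0.006,0.05,0,30,0.001,0.004,0.04,0,30],
)

```text
time_s: 16.18
ee_pos: [0.5418, -0.2272, 0.0414]
tool_rot: [0.99, 0.139, -0.023, 0.009]
force: [-0.0, -0.4, -1.4]
width: 0.387
```

Run:
```python
from h import *
s=st();print(s["q"]);delta(s,c2w(-.0172,-.0349,.0145),np.radians(15.7))
```

```text
16.1833 [ 0.5418 -0.2272  0.0414] [[0.9605819429129742, 0.27470192398107035, -0.042675331406261834], [0.27385327870047765, -0.961453876690339, -0.024714868846855163], [-0.047819584842766334, 0.0120538773105172, -0.9987832554399622]] [-0.0006 -0.446  -1.3839] 0.38708993181562257
[-0.5792  0.4279  1.6705 -0.0503  1.066  -0.8324]
shift units [-0.0098 -0.011   0.108 ] roll units 0.002359718975928601
```

>>> send_rows(
  series=[-0.006,-0.006,0.02,0.002,30,-0.003,-0.003,0.02,0,30],
)

```text
time_s: 16.35
ee_pos: [0.5388, -0.2261, 0.0304]
tool_rot: [0.99, 0.137, -0.023, 0.009]
force: [0.1, -0.4, -1.0]
width: 0.39
```

Run:
```python
from h import *
s=st();delta(s,c2w(-.0172,-.0349,.0145),np.radians(15.7))
c=env.camera("wrist");cv2.imwrite("pics/w5.png",c["frame"][:,:,::-1])
```

```text
16.35 [ 0.5388 -0.2261  0.0304] [[0.9614782795361002, 0.27157810481773503, -0.04248353756348815], [0.2707215398028707, -0.9623363669615234, -0.024870961180853343], [-0.04763786169701219, 0.012411680261115396, -0.998787557154189]] [ 0.0782 -0.4102 -0.9596] 0.38956312432704043
shift units [-0.0019 -0.0031  0.0635] roll units 0.000283580018747147
```

View pics/w5.png

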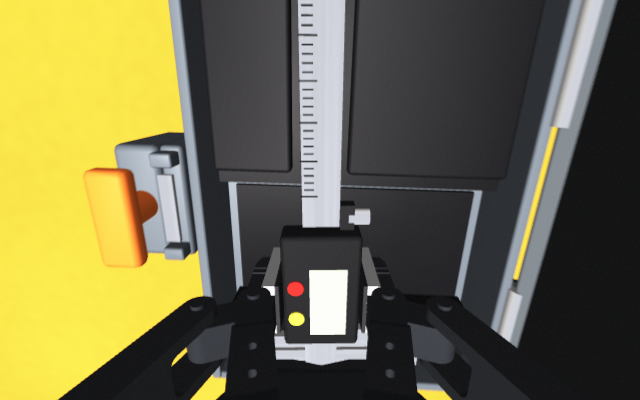

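The beam (300-345) sits between the nest walls (292-350), so it's aligned. I'll lower it in.

>>> send_rows(
  series=[-0.001,-0.002,0.02,0,30,-0.001,-0.001,0.016,0,30],
)

```text
time_s: 16.57
ee_pos: [0.5372, -0.2256, 0.0204]
tool_rot: [0.99, 0.137, -0.023, 0.009]
force: [0.3, 1.5, -2.1]
width: 0.384
```

>>> send_rows(
  series=[0,0,0.01,0,30],
)

```text
time_s: 16.65
ee_pos: [0.537, -0.2256, 0.0176]
tool_rot: [0.99, 0.137, -0.023, 0.009]
force: [-0.1, 0.5, -2.3]
width: 0.386
```

>>> send_rows(
  series=[0,0,0.008,0,30],
)

```text
time_s: 16.73
ee_pos: [0.5368, -0.2257, 0.0154]
tool_rot: [0.99, 0.137, -0.023, 0.009]
force: [-0.3, 0.4, -0.8]
width: 0.386
```

>>> send_rows(
  series=[0,0,0.008,0,30],
)

```text
time_s: 16.82
ee_pos: [0.5368, -0.2257, 0.0139]
tool_rot: [0.99, 0.137, -0.023, 0.009]
force: [-3.8, 1.4, 8.2]
width: 0.385
```

>>> send_rows(
  series=[0,0,0.008,0,30],
)

```text
time_s: 16.9
ee_pos: [0.537, -0.2258, 0.0132]
tool_rot: [0.99, 0.137, -0.023, 0.009]
force: [-3.1, 2.5, 8.0]
width: 0.386
```

>>> send_rows(
  series=[0,0,-0.001,0,40,0,0,-0.002,0,46,0,0,-0.002,0,52,0,0,-0.002,0,55],
)

```text
time_s: 17.23
ee_pos: [0.5386, -0.2268, 0.0167]
tool_rot: [0.99, 0.137, -0.022, 0.011]
force: [-0.4, -1.1, 0.7]
width: 0.552
```

Run:
```python
from h import *
s=st();print(w2c(s["ee_pos"]));delta(s,c2w(-.0175,-.0353,.0255),np.radians(15.7))
c=env.camera("wrist");P=cloud(c);h=cv2.cvtColor(c["frame"],cv2.COLOR_RGB2HSV)
Q=np.stack([np.cos(Y)*(P[...,0]-C[0])+np.sin(Y)*(P[...,1]-C[1]),-np.sin(Y)*(P[...,0]-C[0])+np.cos(Y)*(P[...,1]-C[1]),P[...,2]],-1)*1000
k=(h[...,2]>120)&(h[...,1]<80)&(Q[...,0]>-32)&(Q[...,0]<-6)&(Q[...,1]<75)
for lo,hi in((0,15),(20,35),(40,60)):
    m=k&(Q[...,1]>lo)&(Q[...,1]<hi)&(Q[...,2]>20)&(Q[...,2]<45);print(lo,m.sum(),np.median(Q[m],axis=0) if m.any() else "")
m=(h[...,2]>200)&(h[...,1]<50)&(abs(Q[...,1]+35)<30)&(Q[...,0]>-40)&(Q[...,0]<10)&(Q[...,2]>30)&(Q[...,2]<60);q=Q[m];print("lcd",np.median(q,axis=0),np.linalg.lstsq(np.c_[q[:,:2],np.ones(len(q))],q[:,2],rcond=None)[0])
cv2.imwrite("pics/w6.png",c["frame"][:,:,::-1])
```

```text
17.2333 [ 0.5386 -0.2268  0.0167] [[0.9616002527172017, 0.2715310493035174, -0.03994800668800275], [0.27062063197673375, -0.9623139133898554, -0.026765755076502886], [-0.04571025620937982, 0.014927202029613808, -0.9988432064727878]] [-0.3783 -1.1079  0.7006] 0.551789330359963
[-0.0164 -0.0361  0.0167]
shift units [-0.006  -0.0027 -0.0351] roll units 0.00020061223987772675
0 1215 [-17.5671   7.7877  26.7386]
20 1419 [-18.1062  27.6766  26.7174]
40 2270 [-18.7759  50.2673  26.6739]
lcd [-13.5942 -38.6543  37.2426] [-0.0698  0.0042 36.5573]
```

The caliper is back in its nest and flat. I'll regrasp it higher.

>>> send_rows(
  series=[-0.003,-0.001,-0.022,0,55,-0.003,-0.001,-0.012,0,55],
)

```text
time_s: 17.45
ee_pos: [0.5372, -0.2265, 0.0255]
tool_rot: [0.99, 0.137, -0.022, 0.01]
force: [0.5, -0.0, 0.0]
width: 0.551
```

Run:
```python
from h import *
s=st();delta(s,c2w(-.0175,-.0353,.0255),np.radians(15.7))
```

```text
17.45 [ 0.5372 -0.2265  0.0255] [[0.9615896076196474, 0.27151434114408635, -0.040316114284308896], [0.27061160247223204, -0.9623243646065346, -0.026479763821452694], [-0.04598681468968474, 0.014552657411001153, -0.9988360391160177]] [ 0.5497 -0.0204  0.0434] 0.5513426224498147
shift units [ 0.0004 -0.0005 -0.0002] roll units 0.00019691079699556016
```

>>> send_rows(
  series=[0,0,0,0,30,0,0,0,0,30,0,0,0,0,30],
)

```text
time_s: 17.7
ee_pos: [0.5379, -0.2269, 0.0271]
tool_rot: [0.99, 0.137, -0.021, 0.011]
force: [-0.9, 0.6, -1.1]
width: 0.377
```

>>> send_rows(
  series=[0,0,-0.015,0,30,0,0,-0.03,0,30,0,0,-0.05,0,30,0,0,-0.07,0,30,0,0,-0.09,0,30],
)

```text
time_s: 18.12
ee_pos: [0.5354, -0.222, 0.0877]
tool_rot: [0.99, 0.137, -0.027, 0.006]
force: [0.1, -0.6, -1.8]
width: 0.38
```

>>> send_rows(
  series=[0,0,-0.1,0,30,0,0,-0.1,0,30,0,0,-0.1,0,30,0,0,-0.08,0,30,0,0,-0.05,0,30],
)

```text
time_s: 18.53
ee_pos: [0.541, -0.2192, 0.2067]
tool_rot: [0.99, 0.137, -0.025, 0.007]
force: [-0.3, 0.1, -1.6]
width: 0.38
```

Run:
```python
from h import *
s=st()
d=s["ee_pos"]-np.array([.5537,.155,.2])
for k in range(12):
    a=np.radians(15.7+6.98*k);w=-d[:2]/12
    print(k,"x %.3f y %.3f"%(w@[np.cos(a),np.sin(a)]/.25,w@[np.sin(a),-np.cos(a)]/.25))
```

```text
18.5333 [ 0.541  -0.2192  0.2067] [[0.9612595677151833, 0.27150306867917096, -0.04760385671153782], [0.2707706707184717, -0.962407411799627, -0.021335828828817512], [-0.05160704752926889, 0.007619541386265146, -0.9986384006407799]] [-0.3155  0.0921 -1.56  ] 0.38001646079853724
0 x 0.038 y -0.119
1 x 0.052 y -0.113
2 x 0.065 y -0.106
3 x 0.078 y -0.098
4 x 0.089 y -0.087
5 x 0.099 y -0.076
6 x 0.108 y -0.063
7 x 0.114 y -0.050
8 x 0.120 y -0.035
9 x 0.123 y -0.021
10 x 0.125 y -0.006
11 x 0.124 y 0.010
```

>>> send_rows(
  series=[0.025,-0.07,0,-0.05,30,0.052,-0.11,0,-0.077,30,0.065,-0.106,0,-0.077,30,0.078,-0.098,0,-0.077,30,0.089,-0.087,0,-0.077,30],
)

```text
time_s: 18.95
ee_pos: [0.5548, -0.0804, 0.2153]
tool_rot: [0.911, 0.412, -0.021, 0.008]
force: [-0.0, 0.2, -3.0]
width: 0.375
```

>>> send_rows(
  series=[0.099,-0.076,0,-0.077,30,0.108,-0.063,0,-0.077,30,0.114,-0.05,0,-0.077,30,0.12,-0.035,0,-0.077,30,0.11,-0.02,0,-0.077,30],
)

```text
time_s: 19.37
ee_pos: [0.5632, 0.0804, 0.2161]
tool_rot: [0.74, 0.672, -0.021, 0.003]
force: [0.4, -0.3, -2.2]
width: 0.38
```

Run:
```python
from h import *
s=st();delta(s,[.5586,.1549,.1],np.radians(99.65))
```

```text
19.3667 [0.5632 0.0804 0.2161] [[0.09495316813237176, 0.9951316270464194, -0.02639963472421051], [0.9948694440357639, -0.09579137746141164, -0.03253922752640874], [-0.034909671805899004, -0.023174487178609968, -0.9991217433118011]] [ 0.4028 -0.2856 -2.2393] 0.38018072497362193
shift units [ 0.3111 -0.0361  0.4546] roll units -0.16779952820914956
```

>>> send_rows(
  series=[0.08,-0.008,0.02,-0.06,30,0.08,-0.008,0.04,-0.06,30,0.07,-0.007,0.06,-0.035,30,0.04,-0.005,0.06,-0.01,30,0.02,0,0.06,0,30],
)

```text
time_s: 19.78
ee_pos: [0.5542, 0.1605, 0.1622]
tool_rot: [0.637, 0.771, -0.015, 0.005]
force: [0.1, 0.1, -1.0]
width: 0.381
```

Run:
```python
from h import *
s=st();delta(s,[.5586,.1549,.05],np.radians(99.65))
```

```text
19.7833 [0.5542 0.1605 0.1622] [[-0.18938303429216546, 0.9818289001878099, -0.012086235074992398], [0.9815292454100183, 0.1889568289488947, -0.029927532447866764], [-0.02709993961492255, -0.01753076009685963, -0.9994789971396567]] [ 0.0946  0.0562 -0.99  ] 0.3805406112533885
shift units [-0.0131  0.0211  0.449 ] roll units 0.014120457225977103
```

>>> send_rows(
  series=[-0.003,0.004,0.09,0.004,30,-0.003,0.004,0.1,0.004,30,-0.003,0.004,0.1,0.003,30,-0.002,0.004,0.07,0.002,30],
)

```text
time_s: 20.12
ee_pos: [0.5589, 0.1592, 0.0749]
tool_rot: [0.643, 0.766, -0.012, 0.008]
force: [-0.9, 0.0, -2.3]
width: 0.374
```

Run:
```python
from h import *
s=st();delta(s,[.5586,.1549,.012],np.radians(99.65))
```

```text
20.1167 [0.5589 0.1592 0.0749] [[-0.1732297654348694, 0.9848721299477228, -0.004282057871703193], [0.9844987816002133, 0.17303963707284514, -0.02862574067852168], [-0.027451728453342365, -0.009174511100573109, -0.9995810277066036]] [-0.9196  0.0081 -2.3359] 0.37433744133852864
shift units [-0.0098 -0.002   0.2519] roll units 0.003660636243222476
```

>>> send_rows(
  series=[-0.003,0,0.06,0.002,30,-0.003,0,0.06,0.001,30,-0.002,0,0.045,0.001,30,-0.001,0,0.025,0,30],
)

```text
time_s: 20.45
ee_pos: [0.5577, 0.1557, 0.0255]
tool_rot: [0.645, 0.764, -0.013, 0.007]
force: [-0.6, 0.5, -1.3]
width: 0.377
```

Run:
```python
from h import *
s=st();delta(s,[.5586,.1549,.0065],np.radians(99.65))
c=env.camera("wrist");P=cloud(c);cv2.imwrite("pics/w7.png",c["frame"][:,:,::-1])
b=env.camera("side")["frame"][140:240,240:400]
cv2.imwrite("pics/w7.png",cv2.resize(np.hstack([c["frame"],cv2.resize(b,(640,400))]),(800,250))[:,:,::-1])
```

```text
20.45 [0.5577 0.1557 0.0255] [[-0.16717589674710112, 0.9859025271163977, -0.006958920340368982], [0.9855494781149332, 0.16691237604957906, -0.02885281457443792], [-0.027284532874608435, -0.01168185545985353, -0.9995594472160371]] [-0.5689  0.5245 -1.303 ] 0.37734659599230264
shift units [-0.0016  0.0037  0.0759] roll units -0.00025246237173452295
```

View pics/w7.png

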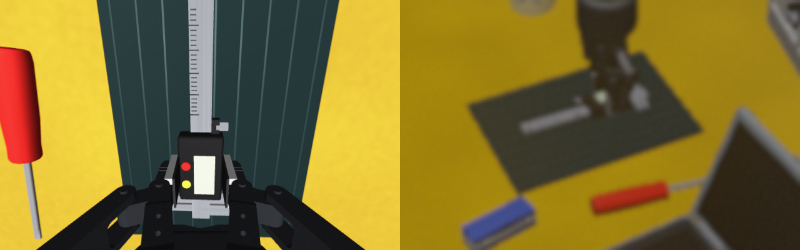

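The caliper hangs over the mat, parallel to its ridges, display up. I'll lower it slowly.

>>> send_rows(
  series=[0,0.002,0.024,0,30,0,0.001,0.016,0,30],
)

```text
time_s: 20.72
ee_pos: [0.5604, 0.1558, 0.0178]
tool_rot: [0.645, 0.764, -0.012, 0.008]
force: [-0.1, 0.4, -2.6]
width: 0.375
```

>>> send_rows(
  series=[0,0,0.008,0,30],
)

```text
time_s: 20.8
ee_pos: [0.561, 0.1558, 0.0162]
tool_rot: [0.645, 0.764, -0.011, 0.009]
force: [-0.5, -0.2, -1.5]
width: 0.378
```

>>> send_rows(
  series=[0,0,0.006,0,30],
)

```text
time_s: 20.88
ee_pos: [0.5615, 0.1558, 0.015]
tool_rot: [0.645, 0.764, -0.011, 0.009]
force: [-0.5, 0.3, -1.8]
width: 0.375
```

>>> send_rows(
  series=[0,0,0.005,0,30],
)

```text
time_s: 20.97
ee_pos: [0.5618, 0.1558, 0.014]
tool_rot: [0.645, 0.764, -0.011, 0.009]
force: [-0.5, 1.0, -2.2]
width: 0.374
```

>>> send_rows(
  series=[-0.001,-0.007,0.005,0,30],
)

```text
time_s: 21.05
ee_pos: [0.5607, 0.1553, 0.0131]
tool_rot: [0.645, 0.764, -0.01, 0.01]
force: [-1.1, 0.2, -1.9]
width: 0.371
```

>>> send_rows(
  series=[-0.001,-0.007,0.005,0,30],
)

```text
time_s: 21.13
ee_pos: [0.5591, 0.1548, 0.012]
tool_rot: [0.645, 0.764, -0.01, 0.01]
force: [0.4, 0.1, -2.5]
width: 0.377
```

>>> send_rows(
  series=[0,-0.002,0.005,0,30],
)

```text
time_s: 21.22
ee_pos: [0.5584, 0.1546, 0.0107]
tool_rot: [0.645, 0.764, -0.01, 0.01]
force: [0.2, 0.1, -2.6]
width: 0.381
```

>>> send_rows(
  series=[0,0,0.005,0,30],
)

```text
time_s: 21.3
ee_pos: [0.5582, 0.1545, 0.0094]
tool_rot: [0.645, 0.764, -0.01, 0.01]
force: [0.2, -0.1, -2.2]
width: 0.38
```

>>> send_rows(
  series=[0,0,0.004,0,30],
)

```text
time_s: 21.38
ee_pos: [0.5581, 0.1545, 0.0083]
tool_rot: [0.645, 0.764, -0.01, 0.01]
force: [0.1, 0.1, -1.6]
width: 0.379
```

>>> send_rows(
  series=[0,0,0.004,0,30],
)

```text
time_s: 21.47
ee_pos: [0.5581, 0.1544, 0.0073]
tool_rot: [0.645, 0.764, -0.01, 0.01]
force: [-2.2, -0.2, 3.7]
width: 0.378
```

>>> send_rows(
  series=[0,0,0.003,0,30],
)

```text
time_s: 21.55
ee_pos: [0.558, 0.1545, 0.007]
tool_rot: [0.645, 0.764, -0.011, 0.009]
force: [-5.2, -0.3, 7.5]
width: 0.377
```

>>> send_rows(
  series=[0,0,0.004,0,30],
)

```text
time_s: 21.63
ee_pos: [0.558, 0.1545, 0.0069]
tool_rot: [0.645, 0.764, -0.011, 0.009]
force: [-7.1, 0.0, 10.1]
width: 0.374
```

>>> send_rows(
  series=[0,0,0.004,0,30],
)

```text
time_s: 21.72
ee_pos: [0.5581, 0.1545, 0.007]
tool_rot: [0.645, 0.764, -0.011, 0.009]
force: [-5.7, 0.6, 7.9]
width: 0.378
```

Run:
```python
from h import *
s=st()
c=env.camera("wrist");P=cloud(c);h=cv2.cvtColor(c["frame"],cv2.COLOR_RGB2HSV)
a=np.radians(99.65);D=P-s["ee_pos"];X=D[...,0]*np.cos(a)+D[...,1]*np.sin(a);Yy=-D[...,0]*np.sin(a)+D[...,1]*np.cos(a)
k=(h[...,2]>110)&(h[...,1]<80)&(abs(X)<.012)
for lo,hi in((.035,.05),(.06,.075),(.085,.1),(.1,.115)):
    m=k&(Yy>lo)&(Yy<hi)&(P[...,2]<.03);print(lo,m.sum(),np.median(P[m],axis=0),np.median(X[m]))
m=(abs(X-.03)<.006)&(Yy>.03)&(Yy<.11);print("mat z",np.median(P[m][:,2]))
```

```text
21.7167 [0.5581 0.1545 0.007 ] [[-0.16758401294190292, 0.9858577982036989, 1.8089855615362194e-05], [0.9854472249129493, 0.16751474986141593, -0.028854384246319226], [-0.028449350039238205, -0.004817706904950566, -0.9995836254073607]] [-5.7159  0.6081  7.875 ] 0.3783765684661253
0.035 1067 [0.5161 0.1474 0.0069] 0.00023678990328796726
0.06 1341 [0.4914 0.1434 0.0069] 0.00023199881622568488
0.085 1614 [0.4666 0.1392 0.0068] 0.0002218752655366073
0.1 1776 [0.4518 0.1369 0.0069] 0.0005827986872971938
mat z 0.0027516756783749216
```

The beam is flat on the mat, 4 mm above it along its whole length. I'll release it.

>>> send_rows(
  series=[0,0,-0.002,0,39,0,0,-0.001,0,42,0,0,-0.001,0,48,0,0,-0.001,0,56,0,0,-0.002,0,65],
)

```text
time_s: 22.18
ee_pos: [0.5599, 0.1546, 0.01]
tool_rot: [0.645, 0.764, -0.01, 0.011]
force: [0.1, -0.2, 0.6]
width: 0.646
```

>>> send_rows(
  series=[0,0,-0.03,0,65,0,0,-0.08,0,65,0,0,-0.12,0,65,0,0,-0.15,0,65,0,0,-0.15,0,65],
)

```text
time_s: 22.6
ee_pos: [0.5521, 0.1577, 0.1381]
tool_rot: [0.645, 0.764, -0.017, 0.003]
force: [0.3, 0.1, -0.1]
width: 0.65
```

>>> send_rows(
  series=[0.1,0,-0.1,0,65,0.15,0,0,0,65,0.15,0,0,0,65,0.1,0,0,0,65,0,0,0,0,65],
)

```text
time_s: 23.02
ee_pos: [0.5391, 0.2864, 0.1782]
tool_rot: [0.647, 0.762, -0.007, 0.011]
force: [-0.5, 0.1, -1.1]
width: 0.65
```

Run:
```python
from h import *
s=st()
c=env.camera("top");P=cloud(c);h=cv2.cvtColor(c["frame"],cv2.COLOR_RGB2HSV)
x,y=np.mgrid[0:1,0:1]
K=c["K"];Rm=cv2.Rodrigues(c["rvec"])[0];o=-Rm.T@c["tvec"].ravel();v,u=np.mgrid[:400,:640]
d=np.stack([(u-K[0,2])/K[0,0],(v-K[1,2])/K[1,1],np.ones(u.shape)],-1)@Rm
W=o+d*((.007-o[2])/d[...,2])[...,None]
a=np.radians(9.65);D=W[...,:2]-[.526,.1615];X=D[...,0]*np.cos(a)+D[...,1]*np.sin(a);V=-D[...,0]*np.sin(a)+D[...,1]*np.cos(a)
m=(abs(X)<.12)&(abs(V)<.08)&(h[...,1]<60)&(h[...,2]>100);q=np.c_[X[m],V[m]]*1000
print("gray px in mat frame",m.sum(),np.percentile(q,[0,1,50,99,100],axis=0).tolist())
b=(q[:,0]<30);print("beam slope deg",np.degrees(np.arctan(np.polyfit(q[b,0],q[b,1],1)[0])))
im=np.hstack([cv2.resize(c["frame"][120:290,160:520],(800,378))]);cv2.imwrite("pics/end.png",im[:,:,::-1])
```

```text
23.0167 [0.5391 0.2864 0.1782] [[-0.16149268162268443, 0.9868363224707881, 0.008613154744082502], [0.986543648852106, 0.16165826435972513, -0.02445883222425813], [-0.025529251690707, 0.004547330704100204, -0.9996637330080453]] [-0.4721  0.083  -1.1306] 0.650081072112868
gray px in mat frame 389 [[-86.37365256512153, -35.07992756580262], [-84.74853827717742, -32.35813174012912], [40.01889766502433, -7.788941669932702], [83.2845493037806, 36.29651039527779], [84.94829020055748, 38.00251895888157]]
beam slope deg 2.0318372489036243
```

View pics/end.png

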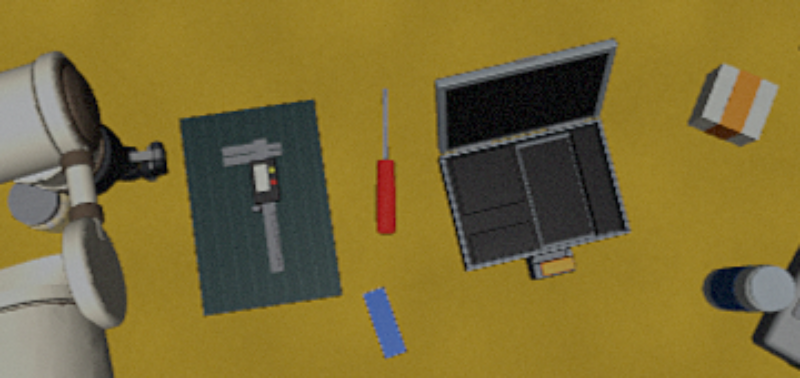

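The caliper lies display up along the mat, with its outline centred within about 1.5 mm. The case is open and the screwdriver and both cartons are where they were, so I'm handing in.

```bash
python3 -c "
from h import *
s=st();print(s['joint_vel']);print(env.sign_off())"
```

```text
23.0667 [0.5397 0.2847 0.1784] [[-0.16114510404435353, 0.9868882835714333, 0.009152660376349058], [0.9865687327149418, 0.16133022622962903, -0.025586983681756627], [-0.026728095176578426, 0.004906511400887107, -0.9996306993455657]] [-0.1608 -0.4321 -0.2264] 0.6518140914724253
[-0.0558 -0.0064  0.0222 -0.0241 -0.0061 -0.025 ]
the job is handed in; nothing more can be done
None
```

The caliper is lying display up and lengthways in the middle of the mat, and the case is open. I handed the job in after about 23 s of robot time.

- **Catch and lid:** I felt for the button and pressed it about 5 mm, with roughly 7 N. The other finger was over the lid, so it popped only about 10 mm before meeting that finger. I then eased it back at about 0.5 rad/s to its stop; it measured 112.4° afterwards.
- **Regrasp:** My first grip had the fingertips 12.5 mm below the caliper's underside, so laying it down would have meant a drop. I put it back in its nest, gripped it higher and carried it to the mat again.
- **Laying down:** I lowered the caliper until it touched the mat, pressing with about 8–10 N. Before I let go, the beam sat 4 mm above the mat along its whole length, so it was flat.

**Last checks:** In the final top view, the caliper's outline was centred within about 1.5 mm on the mat. In that picture the case is open, and the screwdriver and both cartons look unmoved. I did not measure the other goods, and the grip sleeve was outside that picture.

**Disagreements:**
- The top view read the beam 2° off the mat's length, but that fit took in the head as well. The tool's own angle and the close view put it within 0.5°.
- The tool tilted by 2 to 3° during the moves. This did not show in how the caliper lies.

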